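# Eject a crushed can from the spring can crusher

### The arm

A 6-joint arm with a two-finger parallel gripper is mounted at the origin on the work surface. World frame = base frame: x ahead of the robot, y to its left, z up, the work surface at z = 0. Lengths are in m, angles in degrees, forces in N, time in s.
With the tool pointing down it reaches from about 0.25 to 0.725 m from the base axis. Payload 9.7 kg.
Tool frame: the origin (TCP) lies midway between the tips of the shut fingers; the grasp point (between the pads) lies 19 mm behind it; z points along the fingers, y is the line along which they close (so a half turn about z gives the same grasp; the last joint's range is limited). The gripper opens to 85 mm and grips with 20 to 120 N. Pads are 22 mm wide; open, the fingers measure 114 mm over their backs; the gripper's body (76 mm by 85 mm) begins 54 mm behind the grasp point. The pads swing forward as they close: fully open they stand 13 mm farther back than shut.
Start: joints at [66.75, 4.979, 10.078, 95.1, 0, 90], TCP at [0.217, 0.505, 0.231] pointing down, gripper open.
Joint ranges: [-179.16, 179.16], [-48.56, 103.87], [-65.8, 70.77], [-126.05, 130.52], [-82.76, 87.17], [-180, 180]. Speed limits (degrees/s): [127.2, 127.2, 147.25, 180, 180, 180].

### API

Orientations are given as [roll, pitch, yaw] about the fixed x, y, z axes, in that order (R = Rz(yaw) Ry(pitch) Rx(roll)).
In Python, from workcell import readout, imaging, bot, spotter gives the robot as it stands.
- The arm moves only by the shell command python3 -m jog 'ROWS' [FORCE]. ROWS is JSON, a list of rows, each an object with "rotation": the turn, a rotation vector about the world's x, y, z in degrees, a list of three; "translation": the shift along the world's x, y, z in mm, a list of three; "grip": the finger opening in mm, from 0 to 85.4. In form: [{"rotation": [wx, wy, wz], "translation": [dx, dy, dz], "grip": grip}, ...]. A call has 1 to 20 rows; each row is the pose to reach, as a shift and turn from the pose commanded when the call began; what a row does not reach only later rows make up. A row lasts 1/10 s, in which the tool goes at most 50 mm and 8.59 degrees, less where a joint would pass 70% of its speed; a pose out of reach is approached as far as the arm can. A call with a gripper value outside its range is refused whole. The fingers move at their own pace and stop on an object; FORCE is the grip in N (left out, the last holds). Time passes only in rows, so rows that repeat a pose let the fingers close. It gives the time, the measured TCP pose, the force, the opening and the grip force at its end, in the units of the state.
- readout.get_obs(): the state, without advancing time (a new reading comes with each control period).
- imaging.camera(name): name is "side" or "top"; returns (picture, depth): 420x560x3 uint8, red, green, blue; 420x560 float32, m along the optical axis (not along the pixel's ray), 0 where there is no reading.
- imaging.camera_info(name): a dict with "vertical_fov" (degrees; the focal length in pixels is half the picture's height over the tangent of half this angle, whatever the lens; pixels are square), "cx", "cy" (the principal point, pixels), "extrinsics" (4x4, takes a point from camera to world coordinates). Camera axes: x right, y down, z forward; pixel columns grow to the right and rows downward; lengths in m; the calibration is good to about 2 mm. A picture is of the moment at which its call begins. camera_info takes no time and is no camera call.
- bot.job_done(): hands the job in; it is judged then, once.
Trained networks look in the newest picture that a camera, given by its name, has taken for a name from the list of things; names that differ only in an ending like _2 or _b are one class to them, and where a whole thing is asked for, a point or a joint stands for the part that bears it (a point fixed in the world has none). Each returns a list of dicts, best first, with "confidence" (0 to 1); they miss things now and then, are a little off and sometimes report something else, mostly with a low value. They report only what shows in the picture. A call takes as long as a camera call. They do not tell look-alikes from the thing itself.
- spotter.spot_in(camera, target): "box" ([centre column, centre row, width, height] in pixels, round what is visible of it).
- spotter.mark_of(camera, target): "uv" ([column, row] in pixels: a listed point, or the origin of a listed thing).
The state is a dict: "time": time; "q": joint angles; "qd": joint speeds; "joint_efforts": joint torques, N m; "ee_pos": TCP position; "tcp_rot": TCP orientation; "wrist_force": force on the tool from outside, world axes, zero at the start; "torque": the same for the moment, N m; "opening": finger opening in m; "grasp_force": force on a finger pad.
Only numpy, scipy, OpenCV 4.12 (cv2) and the standard library are available. Lean on these libraries where they do the work, as an engineer would, in place of code of your own. Each camera call takes 0.05 s, during which the arm holds its last target. There are 200 camera calls.

### The job

A crushed can is still inside the can crusher, held back by the upright gate pin. Pull the pin out and stand it in the white crock, then press the crusher's spring plunger fully down to its stop so that the ejector slides the can out to the side, and let the plunger rise again. Finally put the crushed can in the clear box, leaving the crock, the box and the other containers standing where they are.

Things in the scene. Friction and masses are not known exactly. Their poses are not given: they have to be found in the camera images.
- crusher: Fixed can crusher, front is -x of its frame. Origin on the table; in its frame the wooden base block spans x -90..100, y -205..125, z 0..45 mm. On it a covered channel along y (centre x -35, 68 mm wide inside, 92 mm outside, roof top z 100) ends open at y -65. An ejector plate in it, linked to the plunger, moves 2.4 mm to -y per mm of plunger travel and pushes the can out.
- apron (a point): Point on top of the base block (45 mm above the table) on the flat open apron beyond the channel's open end, at x -35, y -137 mm in the crusher's frame: about here the can's centre lies after a full stroke; it stays there when the plunger returns.
- shelf_edge (a point): Middle of the front edge, underside, of a small wooden shelf over the plunger, part of the crusher: x -10..98, y -2..122 mm in its frame, underside 305, top 320 mm above the table (lids on it reach 342 mm). It blocks a vertical tool over the plunger: press with the tool tilted along the plunger's axis, from the front.
- plunger_top (a point): Centre of the flat top of the plunger's round steel head (52 mm across, 14 mm thick); moves with it. At rest at x -41, y 60, z 217 mm in the crusher's frame. Its z axis points out of the head along the plunger's axis, which leans 28 degrees from vertical towards the front (-x of the crusher); press along -z of this point, forward and down.
- plunger (a joint): Travel of the plunger in m: 0 at rest (up), 0.045 at its stop. Spring: about 3 N at the start, 13 N at the stop; it returns by itself.
- gate_pin: Pin 200 mm long: steel rod 14 mm thick, its top 45 mm a plain wooden handle 22 mm thick. Origin: centre of its foot; z along it to the handle. About 110 g. It stands loosely upright (1 mm play) in a 40 mm deep hole in the crusher's base, at x -35, y -90 mm in the crusher's frame, handle 160 to 205 mm above the table.
- gate_pin_foot (a point): Centre of the foot end of the gate pin.
- gate_pin_grip (a point): Point on the pin's axis in its wooden handle, 178 mm above the foot: where to grip it.
- crushed_can: Flattened aluminium can: disc 60 mm across, 30 mm high, lying flat, 30 g. Origin: centre of its underside. It starts in the covered channel at x -35, y -30 mm of the crusher's frame, 45 mm above the table, behind the pin; it cannot be reached there.
- crock: White ceramic cup without a handle, 105 mm high, 90 mm across the rim, wall 5 mm, narrowing slightly to the foot, 600 g, loose. Origin: centre of its underside. A pin let go upright in it leans on the rim.
- clear_box: Open clear plastic box, 180 (x) by 160 (y) by 60 mm high, walls 4 mm, floor 4 mm, loose, 600 g. Origin: centre of its underside. Two steel bottle caps (30 mm across, 12 mm high) lie on its floor near the +x wall; the half towards -x is free.
- bottle: Green glass bottle, 66 mm across, 230 mm high, loose; origin centre of its underside. Leave it alone.
- yogurt_cup: White plastic yogurt cup, 72 mm across the rim, 85 mm high, loose; origin centre of its underside. Leave it alone.
- steel_lid: Flat steel lid, 90 mm across, 10 mm thick, lying loose; origin centre of its underside. Leave it alone.
- tin: Tin can, 74 mm across, 110 mm high, loose; origin centre of its underside. Leave it alone.
- jar: Glass jar, 76 mm across, 100 mm high, loose; origin centre of its underside. Leave it alone.
Things that resemble listed ones, but are neither listed nor needed, are in the scene too. What is shaped like the crock but black or orange is not meant. Of the things that look like the clear_box, take the one that is farthest from the robot's base at the start.

How it is judged:
By the outcome, as a careful person would: the job done as asked, in the order asked, and still so for the second after the job is handed in, with the robot touching nothing.
It also fails if it takes over 72 s, if anything falls off the work surface, if the arm or the gripper's body presses on something with over 40 N, if the wrist force passes 120 N, or if a joint passes its speed limit or range.

## Working session

There is one attempt and no reset: what is moved stays moved. The work goes in short steps, Python scripts to look and compute and a shell command to move; the robot and the scene stay as the last step left them, time stands still between calls to the robot, and variables do not carry over. Pictures are saved under pics/ and viewed, at most 10 in all, crops included, and the job is handed in when it is done.

```bash
ls; mkdir -p pics; cat > h.py <<'E'
import numpy as np, cv2
from workcell import readout, imaging, bot, spotter
def ray(cam,uv):
    i=imaging.camera_info(cam); f=210/np.tan(np.radians(i["vertical_fov"])/2)
    E=np.array(i["extrinsics"]); d=np.array([(uv[0]-i["cx"])/f,(uv[1]-i["cy"])/f,1.])
    return E[:3,3],E[:3,:3]@d
def at_z(cam,uv,z):
    o,d=ray(cam,uv); return o+d*(z-o[2])/d[2]
def pt(cam,uv,depth):
    o,d=ray(cam,uv); u,v=int(round(uv[0])),int(round(uv[1])); return o+d*depth[v,u]
def proj(cam,P):
    i=imaging.camera_info(cam); f=210/np.tan(np.radians(i["vertical_fov"])/2)
    E=np.array(i["extrinsics"]); p=E[:3,:3].T@(np.array(P)-E[:3,3]); return np.array([i["cx"]+f*p[0]/p[2], i["cy"]+f*p[1]/p[2]])
def tri(u1,u2,c1="top",c2="side"):
    o1,d1=ray(c1,u1);o2,d2=ray(c2,u2)
    A=np.stack([d1,-d2],1); s=np.linalg.lstsq(A,o2-o1,rcond=None)[0]
    a,b=o1+d1*s[0],o2+d2*s[1]; return (a+b)/2,np.linalg.norm(a-b)
E
python3 - <<'E'
from h import *
np.set_printoptions(precision=3,suppress=True)
for c in("top","side"):
    im,d=imaging.camera(c); cv2.imwrite(f"pics/{c}0.png",im[:,:,::-1]); np.save(f"{c}0.npy",d)
    i=imaging.camera_info(c); print(c,i)
    for t in["crusher","apron","shelf_edge","plunger_top","gate_pin_grip","gate_pin_foot","crock","clear_box"]:
        print(t,[(np.round(r["uv"],1).tolist(),round(r["confidence"],2)) for r in spotter.mark_of(c,t)][:5])
print(readout.get_obs())
E
```

```text
pics
top {'vertical_fov': 50.00310858238082, 'cx': 282.43086031540497, 'cy': 213.95656716827293, 'extrinsics': array([[ 0.002, -0.995,  0.104,  0.309],
       [-1.   , -0.003, -0.009,  0.075],
       [ 0.009, -0.104, -0.995,  1.627],
       [ 0.   ,  0.   ,  0.   ,  1.   ]])}
crusher [([394.6, 157.5], 0.73), ([254.8, 195.9], 0.67)]
apron [([297.2, 206.9], 0.57)]
shelf_edge [([239.4, 183.5], 0.96)]
plunger_top [([234.1, 200.5], 0.6)]
gate_pin_grip [([287.6, 204.3], 0.39)]
gate_pin_foot []
crock [([173.2, 242.4], 0.94), ([150.5, 209.8], 0.92), ([195.3, 202.2], 0.62)]
clear_box [([400.4, 296.5], 0.6), ([325.0, 238.6], 0.48)]
side {'vertical_fov': 52.98807718748073, 'cx': 279.3657446278847, 'cy': 205.51631482436082, 'extrinsics': array([[ 0.779, -0.334,  0.531, -0.312],
       [-0.627, -0.444,  0.64 , -0.843],
       [ 0.022, -0.832, -0.555,  1.011],
       [ 0.   ,  0.   ,  0.   ,  1.   ]])}
crusher [([286.2, 233.4], 0.91)]
apron [([302.0, 250.0], 0.56), ([358.0, 324.1], 0.38)]
shelf_edge [([277.3, 162.5], 0.69)]
plunger_top [([265.4, 185.1], 0.66), ([296.2, 248.9], 0.48), ([416.8, 291.9], 0.32)]
gate_pin_grip [([286.4, 233.5], 0.67), ([297.6, 215.1], 0.43)]
gate_pin_foot [([293.8, 211.1], 0.71), ([293.9, 250.5], 0.7)]
crock [([223.1, 194.3], 0.92), ([246.4, 211.1], 0.76), ([209.4, 213.8], 0.75), ([268.4, 185.2], 0.2)]
clear_box [([358.8, 326.8], 0.81), ([301.4, 375.1], 0.7), ([284.7, 230.5], 0.2)]
{'time': 0.9, 'q': array([66.748,  4.976, 10.079, 95.099,  0.002, 90.   ]), 'qd': array([ 0.069,  0.048, -0.057,  0.018,  0.008, -0.017]), 'joint_efforts': array([  0.001, -52.009,  46.486,   0.001,  -0.   ,   0.   ]), 'ee_pos': array([0.217, 0.505, 0.231]), 'tcp_rot': array([179.996,  -0.002, 156.748]), 'wrist_force': array([-0.813,  0.044, -0.05 ]), 'torque': array([-0.003,  0.051, -0.036]), 'grasp_force': 0.0, 'opening': 0.08552605751136495}
```

View pictures.

View pics/top0.png

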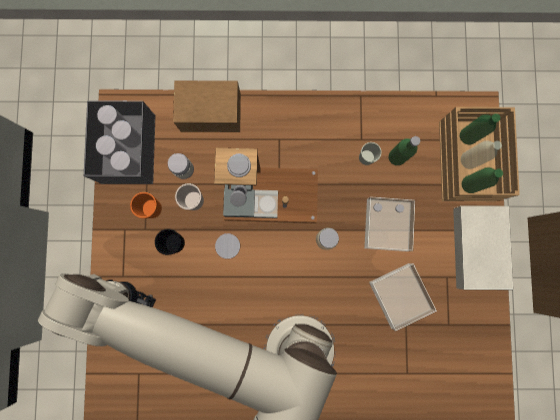

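View pics/side0.png

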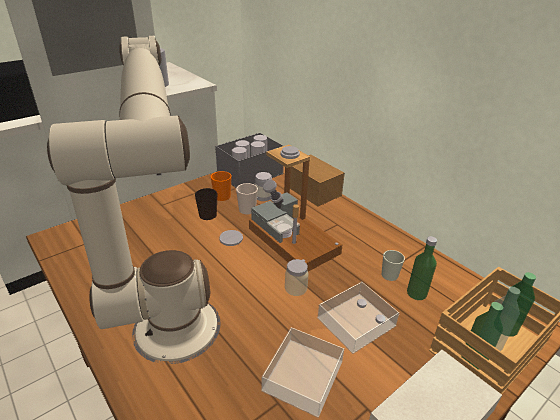

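```bash
cat > cloud.py <<'E'
from h import *
def cloud(cam,d):
    i=imaging.camera_info(cam); f=210/np.tan(np.radians(i["vertical_fov"])/2); E=np.array(i["extrinsics"])
    v,u=np.mgrid[:420,:560]; P=np.stack([(u-i["cx"])/f*d,(v-i["cy"])/f*d,d],-1)
    return P@E[:3,:3].T+E[:3,3]
E
python3 - <<'E'
from cloud import *
np.set_printoptions(precision=4,suppress=True)
T=cloud("top",np.load("top0.npy")); S=cloud("side",np.load("side0.npy"))
def sel(W,u0,u1,v0,v1,z0,z1):
    A=W[v0:v1,u0:u1].reshape(-1,3); return A[(A[:,2]>z0)&(A[:,2]<z1)]
for n,W,w in(("top",T,(215,330,155,230)),("side",S,(235,350,180,275))):
    A=sel(W,*w,.038,.052); r=cv2.minAreaRect((A[:,:2]*1000).astype(np.float32)); print(n,"base",len(A),np.median(A[:,2]),r, cv2.boxPoints(r).round().tolist())
    A=sel(W,*w,.295,.33); print(" shelf",len(A),np.median(A[:,2]) if len(A) else 0,cv2.minAreaRect((A[:,:2]*1000).astype(np.float32)) if len(A) else 0)
A=sel(T,275,296,192,214,.15,.23); print("pin",len(A),A.mean(0),A.max(0),A.min(0))
A=sel(S,280,305,195,250,.12,.23); print("pinS",len(A),A.mean(0),A.max(0),A.min(0))
for n,W,w in(("topcrock",T,(172,205,180,214)),("sidecrock",S,(234,262,180,216))):
    A=sel(W,*w,.096,.115); print(n,len(A),np.median(A[:,2]),cv2.minEnclosingCircle((A[:,:2]*1000).astype(np.float32)))
for n,W,w in(("topbox",T,(358,420,190,258)),("sidebox",S,(312,402,278,355))):
    A=sel(W,*w,.05,.07); print(n,len(A),cv2.minAreaRect((A[:,:2]*1000).astype(np.float32)))
    A=sel(W,*w,-.01,.03);print(np.median(A[:,2]))
for n,W,w in(("topbox2",T,(365,440,260,335)),):
    A=sel(W,*w,.05,.07); print(n,len(A),cv2.minAreaRect((A[:,:2]*1000).astype(np.float32)))
for n,W,w in(("plT",T,(225,252,180,215)),("plS",S,(255,290,172,210))):
    A=sel(W,*w,.19,.24); print(n,len(A),A.mean(0),A.max(0),A.min(0))
for t,cs in(("apron",((297.2,206.9),(302,250))),("plunger",((234.1,200.5),(265.4,185.1))),("crockrim",((188,197),(247,190))),("shelf",((239.4,183.5),(277.3,162.5)))): print(t,tri(*cs))
for c in((600,0),): pass
im=cv2.imread("pics/top0.png"); a=cv2.resize(im[150:260,130:330],(800,440),interpolation=cv2.INTER_CUBIC); cv2.imwrite("pics/cropT.png",a)
im=cv2.imread("pics/side0.png"); a=cv2.resize(im[150:280,190:350],(738,600),interpolation=cv2.INTER_CUBIC); cv2.imwrite("pics/cropS.png",a)
E
```

```text
top base 2537 0.044933119312899894 ((547.309814453125, 101.6791000366211), (327.4656677246094, 191.38848876953125), 88.531494140625) [[447.0, -60.0], [639.0, -64.0], [647.0, 263.0], [456.0, 268.0]]
 shelf 853 0.3196775023226701 ((577.2649536132812, 200.95755004882812), (89.57569122314453, 124.0535659790039), 0.7269735932350159)
side base 1887 0.04370258890125267 ((579.7225952148438, 220.0514373779297), (549.5242919921875, 481.46075439453125), 43.6251220703125) [[215.0, 205.0], [547.0, -144.0], [945.0, 235.0], [613.0, 584.0]]
 shelf 0 0 0
pin 45 [0.5037 0.0548 0.1987] [0.5154 0.0639 0.2115] [0.4955 0.0447 0.163 ]
pinS 299 [0.5548 0.1324 0.1461] [0.6296 0.2268 0.2068] [0.4906 0.0407 0.1203]
topcrock 137 0.10399780922180968 ((529.3330688476562, 383.866455078125), 44.580753326416016)
sidecrock 179 0.0998080546428739 ((535.0457763671875, 312.7948303222656), 132.0015106201172)
topbox 289 ((441.72857666015625, -319.22564697265625), (162.1404571533203, 180.76171875), 86.17988586425781)
0.002422709556357372
sidebox 613 ((397.8761901855469, -318.60113525390625), (169.5611114501953, 275.9369201660156), 89.17507934570312)
0.0006120535541929151
topbox2 326 ((188.5751953125, -357.8038635253906), (181.37559509277344, 162.60459899902344), 25.733577728271484)
plT 207 [0.5067 0.2039 0.2175] [0.531  0.2285 0.2339] [0.4844 0.1806 0.202 ]
plS 159 [0.5193 0.2059 0.2115] [0.637  0.2593 0.2291] [0.4806 0.1759 0.1901]
apron (array([0.5013, 0.0073, 0.0376]), np.float64(0.00390974072636384))
plunger (array([0.4979, 0.2164, 0.2106]), np.float64(0.0020557749448688227))
crockrim (array([0.5272, 0.3842, 0.0957]), np.float64(0.0034242645601847525))
shelf (array([0.5353, 0.1931, 0.3027]), np.float64(0.005319590377286647))
```

View pics/cropT.png

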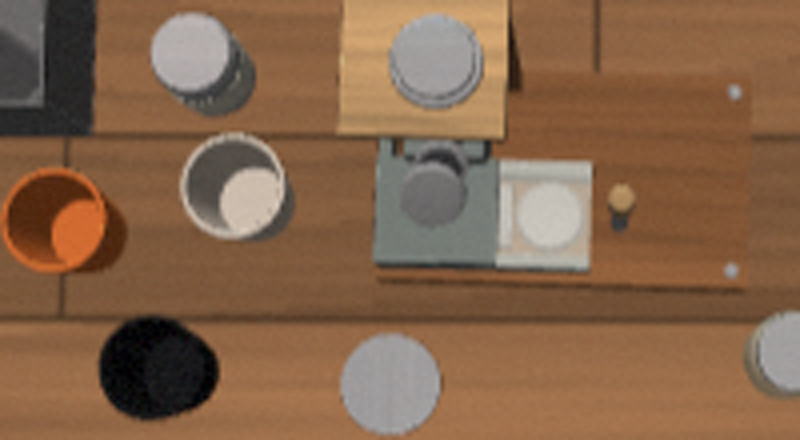

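View pics/cropS.png

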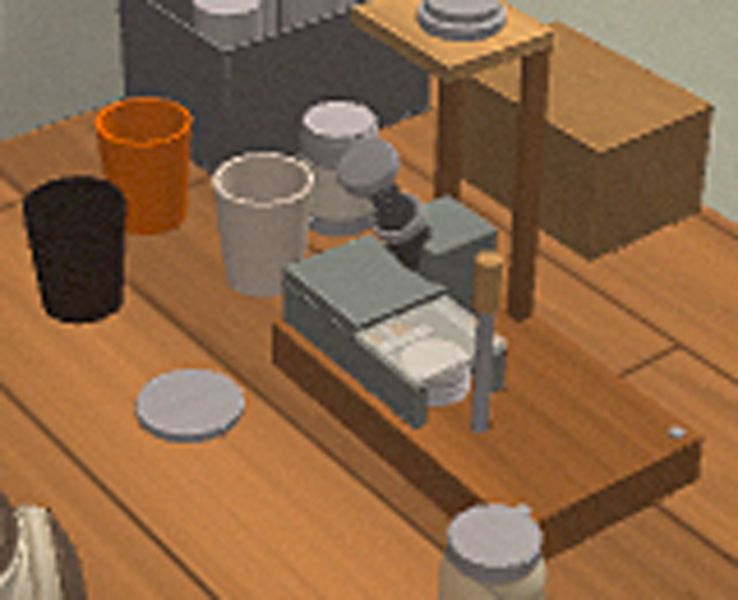

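Chosen crock: white at top (188,197), side (247,200). I rejected orange (145,205) and black (170,242). Chosen box: the far one at top (390,223) with two caps, about 0.545 m away; the one at (403,296) is about 0.405 m away. The pin is at top (285,200), side (297,215). The crops confirm this. The crusher yaw is about -1.5°, with its origin at (543,142).

```bash
python3 -m jog '[{"rotation":[0,0,7],"translation":[20,-40,30],"grip":85},{"rotation":[0,0,14],"translation":[50,-80,50],"grip":85},{"rotation":[0,0,22],"translation":[80,-125,50],"grip":85},{"rotation":[0,0,22],"translation":[288,-452,50],"grip":85},{"rotation":[0,0,22],"translation":[288,-452,50],"grip":85},{"rotation":[0,0,22],"translation":[288,-452,50],"grip":85},{"rotation":[0,0,22],"translation":[288,-452,50],"grip":85},{"rotation":[0,0,22],"translation":[288,-452,50],"grip":85},{"rotation":[0,0,22],"translation":[288,-452,50],"grip":85},{"rotation":[0,0,22],"translation":[288,-452,50],"grip":85},{"rotation":[0,0,22],"translation":[288,-452,50],"grip":85},{"rotation":[0,0,22],"translation":[288,-452,50],"grip":85},{"rotation":[0,0,22],"translation":[288,-452,50],"grip":85},{"rotation":[0,0,22],"translation":[288,-452,50],"grip":85},{"rotation":[0,0,22],"translation":[288,-452,50],"grip":85}]' 40
python3 -c "
from h import *
print(readout.get_obs()['q'])"
```

```text
time: 2.4
ee_pos: [0.5046, 0.0545, 0.2816]
tcp_rot: [180.0, 0.0, 178.9]
wrist_force: [-0.1, 0.6, 0.3]
opening: 0.0848
grasp_force: 0.0
[6.16100891e+00 5.50512753e-01 1.11417753e+01 1.00564516e+02
 7.56356693e-03 7.30502254e+00]
```

```bash
python3 -m jog '[{"rotation":[0,0,0],"translation":[0,0,-40],"grip":85},{"rotation":[0,0,0],"translation":[0,0,-80],"grip":85},{"rotation":[0,0,0],"translation":[0,0,-116],"grip":85},{"rotation":[0,0,0],"translation":[0,0,-116],"grip":85},{"rotation":[0,0,0],"translation":[0,0,-116],"grip":10},{"rotation":[0,0,0],"translation":[0,0,-116],"grip":10},{"rotation":[0,0,0],"translation":[0,0,-116],"grip":10},{"rotation":[0,0,0],"translation":[0,0,-116],"grip":10},{"rotation":[0,0,0],"translation":[0,0,-116],"grip":10},{"rotation":[0,0,0],"translation":[0,0,-116],"grip":10},{"rotation":[0,0,0],"translation":[0,0,-116],"grip":10},{"rotation":[0,0,0],"translation":[0,0,-116],"grip":10}]' 40
```

```text
time: 3.6
ee_pos: [0.5057, 0.0536, 0.1666]
tcp_rot: [179.9, 0.1, 178.8]
wrist_force: [0.4, 2.2, 6.4]
opening: 0.0209
grasp_force: 39.1
```

```bash
python3 -m jog '[{"rotation":[0,0,0],"translation":[0,0,10],"grip":10},{"rotation":[0,0,0],"translation":[0,0,25],"grip":10},{"rotation":[0,0,0],"translation":[0,0,40],"grip":10},{"rotation":[0,0,0],"translation":[0,0,60],"grip":10},{"rotation":[0,0,0],"translation":[0,0,90],"grip":10},{"rotation":[0,0,0],"translation":[0,0,120],"grip":10},{"rotation":[0,0,0],"translation":[0,0,145],"grip":10},{"rotation":[0,0,0],"translation":[0,0,145],"grip":10},{"rotation":[0,0,0],"translation":[0,0,145],"grip":10}]' 40
python3 - <<'E'
from cloud import *
np.set_printoptions(precision=4,suppress=True)
im,d=imaging.camera("side"); cv2.imwrite("pics/side1.png",im[:,:,::-1])
for t in("gate_pin_foot","gate_pin_grip"): print([(np.round(r["uv"],1).tolist(),round(r["confidence"],2)) for r in spotter.mark_of("side",t)][:3])
print(proj("side",[.5055,.053,.15]))
E
```

```text
time: 4.5
ee_pos: [0.5053, 0.0532, 0.3104]
tcp_rot: [-180.0, 0.0, 178.7]
wrist_force: [0.7, -0.5, -1.4]
opening: 0.0213
grasp_force: 39.3
[([298.7, 219.2], 0.69)]
[([298.1, 173.8], 0.68)]
[295.4162 218.3093]
```

View pics/side1.png

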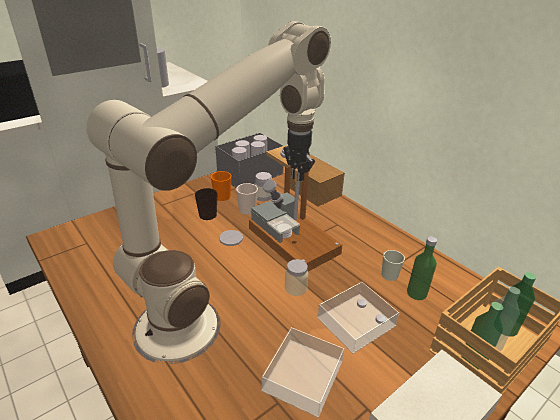

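```bash
python3 - <<'E'
from cloud import *
T=cloud("top",np.load("top0.npy")); A=T[180:214,172:205].reshape(-1,3); r=np.hypot(A[:,0]-.5293,A[:,1]-.3839)
print(np.percentile(A[r<.03,2],[5,20,40,60]))
E
python3 -m jog '[{"rotation":[0,0,0],"translation":[-30,10,0],"grip":10},{"rotation":[0,0,0],"translation":[-65,40,0],"grip":10},{"rotation":[0,0,0],"translation":[-75,80,0],"grip":10},{"rotation":[0,0,0],"translation":[-75,120,0],"grip":10},{"rotation":[0,0,0],"translation":[-75,160,0],"grip":10},{"rotation":[0,0,0],"translation":[-75,200,0],"grip":10},{"rotation":[0,0,0],"translation":[-75,240,0],"grip":10},{"rotation":[0,0,0],"translation":[-75,280,0],"grip":10},{"rotation":[0,0,0],"translation":[-50,310,0],"grip":10},{"rotation":[0,0,0],"translation":[-20,331,0],"grip":10},{"rotation":[0,0,0],"translation":[6,331,0],"grip":10},{"rotation":[0,0,0],"translation":[6,331,0],"grip":10},{"rotation":[0,0,0],"translation":[6,331,0],"grip":10},{"rotation":[0,0,0],"translation":[6,331,-30],"grip":10},{"rotation":[0,0,0],"translation":[6,331,-60],"grip":10},{"rotation":[0,0,0],"translation":[6,331,-90],"grip":10},{"rotation":[0,0,0],"translation":[6,331,-115],"grip":10},{"rotation":[0,0,0],"translation":[6,331,-125],"grip":10},{"rotation":[0,0,0],"translation":[6,331,-125],"grip":10},{"rotation":[0,0,0],"translation":[6,331,-125],"grip":10}]' 40
```

```text
[0.00048156 0.00259833 0.00513587 0.00689234]
time: 6.65
ee_pos: [0.5111, 0.3844, 0.1869]
tcp_rot: [179.9, 0.1, 178.8]
wrist_force: [0.1, 0.3, -0.9]
opening: 0.021
grasp_force: 39.6
```

```bash
python3 -m jog '[{"rotation":[0,0,0],"translation":[0,0,-8],"grip":10},{"rotation":[0,0,0],"translation":[0,0,-13],"grip":10},{"rotation":[0,0,0],"translation":[0,0,-18],"grip":10},{"rotation":[0,0,0],"translation":[0,0,-18],"grip":10}]' 40
python3 - <<'E'
from cloud import *
im,d=imaging.camera("side"); a=im[110:230,190:310,::-1]
im,d=imaging.camera("top"); b=im[140:260,130:250,::-1]
cv2.imwrite("pics/c1.png",cv2.resize(np.hstack([a,b]),(800,400),interpolation=cv2.INTER_CUBIC))
E
```

```text
time: 7.05
ee_pos: [0.5114, 0.3845, 0.1676]
tcp_rot: [180.0, 0.1, 178.7]
wrist_force: [0.3, 0.4, 3.7]
opening: 0.0211
grasp_force: 40.0
```

View pics/c1.png

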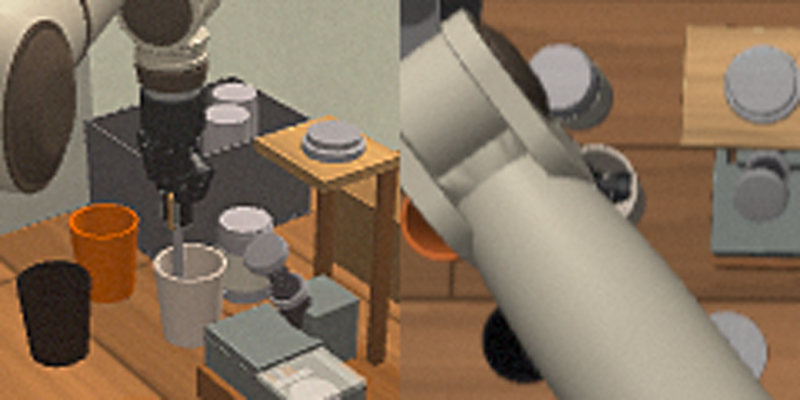

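The pin stands inside the white crock (crop 180,260), with its foot at the floor. Releasing it.

```bash
python3 -m jog '[{"rotation":[0,0,0],"translation":[0,0,0],"grip":30},{"rotation":[0,0,0],"translation":[0,0,0],"grip":45},{"rotation":[0,0,0],"translation":[0,0,0],"grip":70},{"rotation":[0,0,0],"translation":[0,0,0],"grip":70},{"rotation":[0,0,0],"translation":[0,0,0],"grip":70},{"rotation":[0,0,0],"translation":[0,0,15],"grip":70},{"rotation":[0,0,0],"translation":[0,0,35],"grip":70},{"rotation":[0,0,0],"translation":[0,0,60],"grip":70},{"rotation":[0,0,0],"translation":[0,0,100],"grip":70},{"rotation":[0,0,0],"translation":[0,0,150],"grip":70},{"rotation":[0,0,0],"translation":[-20,-30,170],"grip":0},{"rotation":[0,0,0],"translation":[-60,-60,170],"grip":0},{"rotation":[0,0,0],"translation":[-90,-100,170],"grip":0},{"rotation":[0,0,0],"translation":[-111,-140,170],"grip":0},{"rotation":[0,0,0],"translation":[-111,-182,170],"grip":0},{"rotation":[0,0,0],"translation":[-111,-182,170],"grip":0},{"rotation":[0,0,0],"translation":[-111,-182,170],"grip":0}]' 40
python3 - <<'E'
from cloud import *
np.set_printoptions(precision=4,suppress=True)
im,d=imaging.camera("side"); a=im[110:230,190:310,::-1]
im,d=imaging.camera("top"); b=im[140:260,130:250,::-1]
cv2.imwrite("pics/c2.png",cv2.resize(np.hstack([a,b]),(800,400),interpolation=cv2.INTER_CUBIC))
E
```

```text
time: 8.85
ee_pos: [0.4001, 0.2017, 0.3378]
tcp_rot: [180.0, 0.1, 178.6]
wrist_force: [-0.2, 1.0, -0.1]
opening: -0.0002
grasp_force: 0.0
```

View pics/c2.png

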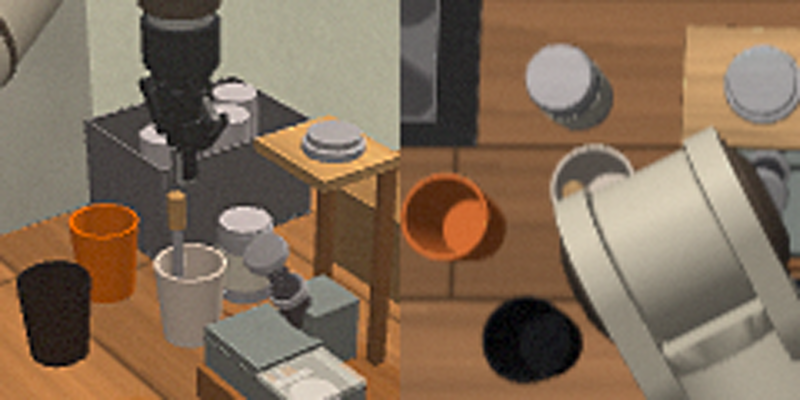

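```bash
python3 -m jog '[{"rotation":[-0.2,-8,0],"translation":[0,0,0],"grip":0},{"rotation":[-0.4,-16,0],"translation":[0,0,0],"grip":0},{"rotation":[-0.6,-24,0],"translation":[0,1,-10],"grip":0},{"rotation":[-0.7,-28,0],"translation":[20,1,-30],"grip":0},{"rotation":[-0.7,-28,0],"translation":[50,1,-60],"grip":0},{"rotation":[-0.7,-28,0],"translation":[86,1,-86],"grip":0},{"rotation":[-0.7,-28,0],"translation":[86,1,-86],"grip":0},{"rotation":[-0.7,-28,0],"translation":[86,1,-86],"grip":0},{"rotation":[-0.7,-28,0],"translation":[86,1,-86],"grip":0}]' 40
python3 - <<'E'
from cloud import *
im,d=imaging.camera("side"); a=im[110:260,210:360,::-1]
cv2.imwrite("pics/c3.png",cv2.resize(a,(600,600),interpolation=cv2.INTER_CUBIC))
o=readout.get_obs(); print(o["q"],o["ee_pos"],o["tcp_rot"])
E
```

```text
time: 9.85
ee_pos: [0.4859, 0.2041, 0.2521]
tcp_rot: [-179.9, 28.0, 178.8]
wrist_force: [0.2, -0.4, 0.2]
opening: -0.0003
grasp_force: 0.0
[ 30.47919364 -22.93413311 -17.11455542  71.4375338  -14.34309494
  28.5679892 ] [0.48595388 0.20408797 0.25249004] [-179.95115321   28.06394811  178.80916033]
```

View pics/c3.png

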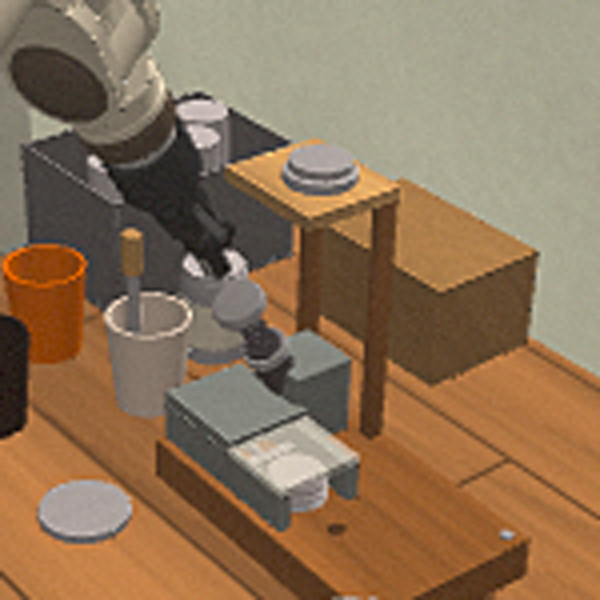

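The closed fingers are aligned with the plunger head, the pin is leaning in the crock, and the hole is empty. Pressing.

```bash
python3 -m jog '[{"rotation":[0,0,0],"translation":[7.0,0,-13.2],"grip":0},{"rotation":[0,0,0],"translation":[14.1,0,-26.5],"grip":0},{"rotation":[0,0,0],"translation":[16.9,0,-31.8],"grip":0},{"rotation":[0,0,0],"translation":[18.8,0,-35.3],"grip":0},{"rotation":[0,0,0],"translation":[20.2,0,-38],"grip":0},{"rotation":[0,0,0],"translation":[21.6,0,-40.6],"grip":0},{"rotation":[0,0,0],"translation":[23.5,0,-44.2],"grip":0},{"rotation":[0,0,0],"translation":[25.4,0,-47.7],"grip":0},{"rotation":[0,0,0],"translation":[27.2,0,-51.2],"grip":0},{"rotation":[0,0,0],"translation":[29.1,0,-54.7],"grip":0},{"rotation":[0,0,0],"translation":[31,0,-58.3],"grip":0},{"rotation":[0,0,0],"translation":[32.8,0,-61.8],"grip":0}]'
```

```text
time: 11.1
ee_pos: [0.5187, 0.2033, 0.1903]
tcp_rot: [-179.9, 28.0, 178.8]
wrist_force: [-9.7, -2.2, 6.6]
opening: -0.0001
grasp_force: 5.0
```

```bash
python3 -m jog '[{"rotation":[0,0,0],"translation":[1.4,0,-2.6],"grip":0},{"rotation":[0,0,0],"translation":[2.8,0,-5.3],"grip":0},{"rotation":[0,0,0],"translation":[4.2,0,-7.9],"grip":0},{"rotation":[0,0,0],"translation":[5.6,0,-10.6],"grip":0},{"rotation":[0,0,0],"translation":[6.3,0,-11.9],"grip":0},{"rotation":[0,0,0],"translation":[6.8,0,-12.8],"grip":0},{"rotation":[0,0,0],"translation":[6.8,0,-12.8],"grip":0}]'
```

```text
time: 11.8
ee_pos: [0.5254, 0.2032, 0.1778]
tcp_rot: [-179.9, 28.0, 178.8]
wrist_force: [-10.0, -2.6, 7.4]
opening: -0.0003
grasp_force: 6.0
```

Still on spring force (~12.7 N); press on in small steps until the stop shows.

```bash
python3 -m jog '[{"rotation":[0,0,0],"translation":[0.5,0,-0.9],"grip":0},{"rotation":[0,0,0],"translation":[0.9,0,-1.8],"grip":0},{"rotation":[0,0,0],"translation":[0.9,0,-1.8],"grip":0}]'; python3 -m jog '[{"rotation":[0,0,0],"translation":[0.5,0,-0.9],"grip":0},{"rotation":[0,0,0],"translation":[0.9,0,-1.8],"grip":0},{"rotation":[0,0,0],"translation":[0.9,0,-1.8],"grip":0}]'
```

```text
time: 12.1
ee_pos: [0.5258, 0.2032, 0.1773]
tcp_rot: [-179.9, 28.1, 178.8]
wrist_force: [-24.0, -5.5, 18.5]
opening: 0.0002
grasp_force: 13.7
time: 12.4
ee_pos: [0.526, 0.2033, 0.1772]
tcp_rot: [-180.0, 28.1, 178.8]
wrist_force: [-40.3, -8.1, 32.5]
opening: -0.0001
grasp_force: 23.9
```

```bash
python3 -m jog '[{"rotation":[0,0,0],"translation":[-5,0,9],"grip":0},{"rotation":[0,0,0],"translation":[-10,0,18],"grip":0},{"rotation":[0,0,0],"translation":[-17,0,32],"grip":0},{"rotation":[0,0,0],"translation":[-24,0,45],"grip":0},{"rotation":[0,0,0],"translation":[-35,0,66],"grip":0},{"rotation":[0,0,0],"translation":[-47,0,88],"grip":0},{"rotation":[0,0,0],"translation":[-75,0,110],"grip":0},{"rotation":[0,0,0],"translation":[-105,-10,130],"grip":0},{"rotation":[0.2,8,0],"translation":[-120,-40,140],"grip":40},{"rotation":[0.4,16,0],"translation":[-120,-80,140],"grip":85},{"rotation":[0.6,24,0],"translation":[-120,-120,140],"grip":85},{"rotation":[0.7,28,0],"translation":[-120,-160,140],"grip":85},{"rotation":[0.7,28,0],"translation":[-120,-160,140],"grip":85},{"rotation":[0.7,28,0],"translation":[-120,-160,140],"grip":85}]'
python3 - <<'E'
from cloud import *
np.set_printoptions(precision=4,suppress=True)
u={}
for c in("side","top"):
    im,d=imaging.camera(c); cv2.imwrite(f"pics/{c}3.png",im[:,:,::-1]); np.save(f"{c}3.npy",d)
    for t in("crushed_can","plunger_top","apron"):
        r=spotter.mark_of(c,t); u[c,t]=r
        print(c,t,[(np.round(x["uv"],1).tolist(),round(x["confidence"],2)) for x in r][:4])
    print(proj(c,[.5048,.0058,.045]))
    W=cloud(c,d); A=W.reshape(-1,3); m=(A[:,2]>.068)&(A[:,2]<.082)&(A[:,0]>.45)&(A[:,0]<.57)&(A[:,1]>-.06)&(A[:,1]<.065); A=A[m]
    print(len(A),np.median(A,0) if len(A) else 0, cv2.minEnclosingCircle((A[:,:2]*1000).astype(np.float32)) if len(A) else 0)
im=cv2.imread("pics/side3.png")[130:280,200:350]; im2=cv2.imread("pics/top3.png")[140:290,210:360]
cv2.imwrite("pics/c4.png",cv2.resize(np.hstack([im,im2]),(800,400),interpolation=cv2.INTER_CUBIC))
E
```

```text
time: 13.8
ee_pos: [0.4083, 0.0424, 0.3129]
tcp_rot: [-180.0, 0.0, 178.6]
wrist_force: [-0.2, -0.2, 1.1]
opening: 0.0845
grasp_force: 0.0
side crushed_can [([301.7, 250.5], 0.52)]
side plunger_top [([268.9, 186.1], 0.76)]
side apron [([303.3, 247.7], 0.91), ([391.4, 275.7], 0.48)]
[302.5784 248.2808]
142 [0.5022 0.0089 0.0725] ((504.484375, 10.430274963378906), 33.80577087402344)
top crushed_can []
top plunger_top [([234.9, 199.3], 0.53)]
top apron []
[298.0519 205.2267]
0 0 0
```

View pics/c4.png

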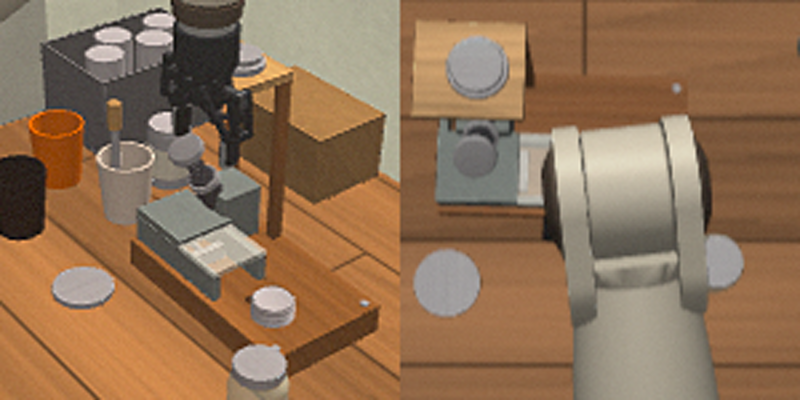

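```bash
python3 -m jog '[{"rotation":[0,0,0],"translation":[-10,-45,0],"grip":85},{"rotation":[0,0,0],"translation":[-10,-90,0],"grip":85},{"rotation":[0,0,0],"translation":[-10,-135,0],"grip":85},{"rotation":[0,0,0],"translation":[-10,-180,0],"grip":85},{"rotation":[0,0,0],"translation":[-10,-180,0],"grip":85},{"rotation":[0,0,0],"translation":[-10,-180,0],"grip":85}]'
python3 - <<'E'
from cloud import *
np.set_printoptions(precision=4,suppress=True)
S=None
for c in("side","top"):
    im,d=imaging.camera(c)
    r=spotter.mark_of(c,"crushed_can"); print(c,[(np.round(x["uv"],1).tolist(),round(x["confidence"],2)) for x in r][:4])
    r=r[0]["uv"] if r else None
    W=cloud(c,d); A=W.reshape(-1,3); m=(A[:,2]>.070)&(A[:,2]<.08)&(A[:,0]>.45)&(A[:,0]<.57)&(A[:,1]>-.06)&(A[:,1]<.055); A=A[m]
    print(len(A),np.median(A[:,2]) if len(A) else 0, A.min(0),A.max(0),cv2.minEnclosingCircle((A[:,:2]*1000).astype(np.float32)) if len(A) else 0)
    if S is None: S=r
    elif r is not None: print(tri(r,S))
print(readout.get_obs()["ee_pos"])
E
```

```text
time: 14.8
ee_pos: [0.3973, -0.1371, 0.313]
tcp_rot: [180.0, -0.0, 178.6]
wrist_force: [0.2, 0.6, -0.5]
opening: 0.085
grasp_force: 0.0
side [([300.2, 246.6], 0.76)]
119 0.07258383617713748 [ 0.4747 -0.0204  0.07  ] [0.5329 0.0379 0.0767] ((502.965087890625, 10.253310203552246), 30.69596290588379)
top [([299.7, 202.6], 0.67), ([183.3, 169.4], 0.22)]
180 0.07396428630860374 [ 0.4774 -0.0173  0.07  ] [0.5341 0.0351 0.0799] ((505.2655029296875, 9.655925750732422), 29.25926399230957)
(array([0.5055, 0.006 , 0.0535]), np.float64(0.0187770009960448))
[ 0.3977 -0.1355  0.3133]
```

```bash
python3 -m jog '[{"rotation":[0,0,0],"translation":[25,40,-20],"grip":85},{"rotation":[0,0,0],"translation":[55,80,-40],"grip":85},{"rotation":[0,0,0],"translation":[85,115,-80],"grip":85},{"rotation":[0,0,0],"translation":[107,146,-110],"grip":85},{"rotation":[0,0,0],"translation":[107,146,-140],"grip":85},{"rotation":[0,0,0],"translation":[107,146,-180],"grip":85},{"rotation":[0,0,0],"translation":[107,146,-220],"grip":85},{"rotation":[0,0,0],"translation":[107,146,-250],"grip":85},{"rotation":[0,0,0],"translation":[107,146,-265],"grip":85},{"rotation":[0,0,0],"translation":[107,146,-270],"grip":85},{"rotation":[0,0,0],"translation":[107,146,-270],"grip":85},{"rotation":[0,0,0],"translation":[107,146,-270],"grip":85}]'
```

```text
time: 16.2
ee_pos: [0.5055, 0.0095, 0.0448]
tcp_rot: [180.0, 0.1, 178.8]
wrist_force: [-0.7, 0.5, 1.0]
opening: 0.0852
grasp_force: 0.0
```

```bash
python3 -m jog '[{"rotation":[0,0,0],"translation":[0,0,-2],"grip":50},{"rotation":[0,0,0],"translation":[0,0,-2],"grip":50},{"rotation":[0,0,0],"translation":[0,0,-2],"grip":50},{"rotation":[0,0,0],"translation":[0,0,-2],"grip":50},{"rotation":[0,0,0],"translation":[0,0,-2],"grip":50},{"rotation":[0,0,0],"translation":[0,0,-2],"grip":50}]' 30
python3 -m jog '[{"rotation":[0,0,0],"translation":[0,0,10],"grip":50},{"rotation":[0,0,0],"translation":[0,0,30],"grip":50},{"rotation":[0,0,0],"translation":[0,0,70],"grip":50},{"rotation":[0,0,0],"translation":[0,0,110],"grip":50},{"rotation":[0,0,0],"translation":[0,0,140],"grip":50},{"rotation":[0,0,0],"translation":[0,0,140],"grip":50},{"rotation":[0,0,0],"translation":[0,0,140],"grip":50}]'
```

```text
time: 16.8
ee_pos: [0.5051, 0.0093, 0.042]
tcp_rot: [180.0, 0.1, 178.7]
wrist_force: [-0.5, -0.8, 6.3]
opening: 0.0595
grasp_force: 32.4
time: 17.5
ee_pos: [0.5048, 0.0093, 0.1817]
tcp_rot: [-180.0, 0.1, 178.7]
wrist_force: [0.0, -0.4, -1.1]
opening: 0.059
grasp_force: 32.5
```

```bash
python3 -m jog '[{"rotation":[0,0,0],"translation":[-12,-38,0],"grip":50},{"rotation":[0,0,0],"translation":[-25,-76,0],"grip":50},{"rotation":[0,0,-1],"translation":[-38,-114,0],"grip":50},{"rotation":[0,0,-2],"translation":[-50,-152,0],"grip":50},{"rotation":[0,0,-2],"translation":[-63,-190,0],"grip":50},{"rotation":[0,0,-2],"translation":[-75,-228,0],"grip":50},{"rotation":[0,0,-2],"translation":[-88,-266,0],"grip":50},{"rotation":[0,0,-2],"translation":[-98,-304,0],"grip":50},{"rotation":[0,0,-2],"translation":[-103,-326,0],"grip":50},{"rotation":[0,0,-2],"translation":[-103,-326,0],"grip":50},{"rotation":[0,0,-2],"translation":[-103,-326,-30],"grip":50},{"rotation":[0,0,-2],"translation":[-103,-326,-70],"grip":50},{"rotation":[0,0,-2],"translation":[-103,-326,-110],"grip":50},{"rotation":[0,0,-2],"translation":[-103,-326,-140],"grip":50},{"rotation":[0,0,-2],"translation":[-103,-326,-160],"grip":50},{"rotation":[0,0,-2],"translation":[-103,-326,-170],"grip":50},{"rotation":[0,0,-2],"translation":[-103,-326,-178],"grip":50},{"rotation":[0,0,-2],"translation":[-103,-326,-178],"grip":50},{"rotation":[0,0,-2],"translation":[-103,-326,-178],"grip":50}]'
```

```text
time: 19.4
ee_pos: [0.402, -0.3168, 0.0039]
tcp_rot: [-180.0, 0.1, 176.8]
wrist_force: [0.3, -0.6, -1.0]
opening: 0.0591
grasp_force: 32.6
```

```bash
python3 -m jog '[{"rotation":[0,0,0],"translation":[0,0,0],"grip":68},{"rotation":[0,0,0],"translation":[0,0,0],"grip":75},{"rotation":[0,0,0],"translation":[0,0,0],"grip":75},{"rotation":[0,0,0],"translation":[0,0,0],"grip":75},{"rotation":[0,0,0],"translation":[0,0,20],"grip":75},{"rotation":[0,0,0],"translation":[0,0,60],"grip":75},{"rotation":[0,0,0],"translation":[0,0,110],"grip":75},{"rotation":[0,0,0],"translation":[0,0,160],"grip":75},{"rotation":[0,0,0],"translation":[-40,30,210],"grip":75},{"rotation":[0,0,0],"translation":[-80,80,250],"grip":75},{"rotation":[0,0,0],"translation":[-110,120,250],"grip":75},{"rotation":[0,0,0],"translation":[-130,150,250],"grip":75},{"rotation":[0,0,0],"translation":[-130,150,250],"grip":75},{"rotation":[0,0,0],"translation":[-130,150,250],"grip":75}]'
python3 - <<'E'
from cloud import *
im,d=imaging.camera("side"); a=im[130:370,190:430,::-1]
im,d=imaging.camera("top"); b=im[120:360,190:430,::-1]; b=im[100:340,130:430,::-1]
cv2.imwrite("pics/c5.png",cv2.resize(np.hstack([a,b]),(800,356),interpolation=cv2.INTER_CUBIC))
E
```

```text
time: 20.8
ee_pos: [0.2703, -0.1651, 0.2548]
tcp_rot: [-179.9, 0.2, 176.8]
wrist_force: [1.0, -0.8, 0.1]
opening: 0.075
grasp_force: 0.0
```

View pics/c5.png

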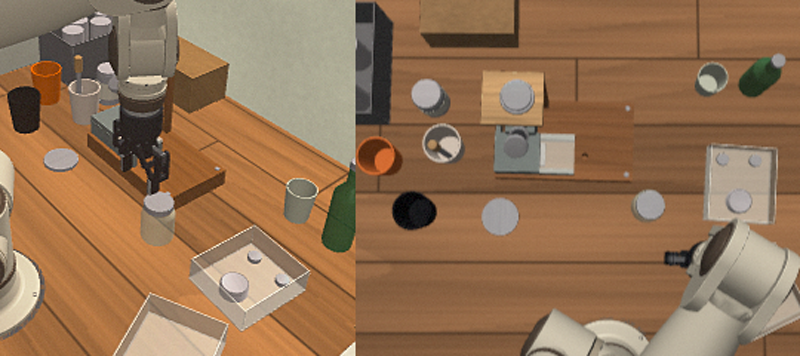

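The can lies flat in the far clear box (crop 738,200), the pin leans in the white crock (436,144), and the plunger is up. Everything else is where it was.

```bash
python3 -c "
from workcell import bot
print(bot.job_done())"
```

```text
the job is handed in; nothing more can be done
None
```

The job is done and handed in at about 21 s: the pin is standing in the white crock, the plunger was pressed to its stop and has risen again, and the crushed can is in the far clear box. The last pictures show the other containers where they were.

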